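# Set the sliding die of a marking press to the sample

## Robot

A 7-joint arm with a two-finger parallel gripper is mounted at the origin on a cart in front of the work surface, level with it; the furniture and walls round the work are solid. World frame = base frame: x ahead of the robot, y to its left, z up, the work surface at z = 0. Lengths are in m, angles in rad, forces in N, time in s.
With the tool pointing down it reaches from about 0.4 to 0.9 m from the base axis. Payload 5.6 kg.
Tool frame: the origin (TCP) lies at the very end of the fingers, on their centre line; the grasp point (between the pads) lies 19 mm behind it; z points along the fingers, y is the line along which they close (so a half turn about z gives the same grasp; the last joint's range is limited). The gripper opens to 92 mm and grips with 3 to 60 N. Pads are 20 mm wide; open, the fingers measure 128 mm over their backs; the gripper's body (75 mm by 189 mm) begins 69 mm behind the grasp point.
Start: joints at [1.28, 0.468, -0.012, 1.603, 0.006, 1.071, -0.056], TCP at [0.159, -0.63, 0.215] pointing down, gripper open.
Joint ranges: [-2.53, 2.53], [-0.31, 2.02], [-1.57, 1.55], [0.28, 2.44], [-1.29, 4.43], [0.15, 1.84], [-2.92, 2.92]. Speed limits (rad/s): [2.57, 2.57, 3.14, 3.14, 3.14, 3.14, 3.14].

## Interface

Orientations are given as a unit quaternion [x, y, z, w].
In Python, from bench import robot, grip, kin, imaging, ticket, current_time_s, current_joint_positions, current_qvel, current_tau, current_position, current_tool_rot, current_contact_force, current_torque, current_gripper_width, current_finger_force gives the robot as it stands. The module is installed in compiled form; this text tells all that it offers. Calls block until the motion is done:
- robot.goto(position, orientation): joint-space move of the TCP to a pose.
- robot.move_linear(position, rot=None, speed=0.15, force_limit=None): straight line of the TCP; rot=None keeps the orientation; speed is the mean speed in m/s. With force_limit (N) it stops when the force on the tool has changed by that much, and returns True; else False.
- robot.move_j(angles): joint-space move.
- grip(opening): finger opening in m; the grip force is fixed at half the most; returns when the fingers have stopped.
- robot.wait(seconds).
- kin.ik(position, orientation): joint angles nearest the present ones, or None.
- imaging.read_camera(name): name is "scene" or "side" or "wrist"; returns a dict with "frame" (420x560x3 uint8, red, green, blue), "depth" (420x560 float32, m along the optical axis (not along the pixel's ray), 0 where there is no reading), "K" (3x3 intrinsics, pixels), "k1" (the pictures are not rectified: a ray, as slopes to the right and down, at radius r is drawn at 1 + k1 r^2 times it, then the intrinsics apply), "rvec" (rotation vector, rad) and "tvec" (3), from world to camera coordinates, as OpenCV has them. Camera axes: x right, y down, z forward; pixel columns grow to the right and rows downward; lengths in m; the calibration is good to about 2 mm. A picture is of the moment at which its call begins.
A pose or a line that the arm cannot do raises robot.IKError and nothing moves.
- ticket.hand_in(): hands the job in; it is judged then, once.
Readings, each from a call of its own:
- current_time_s(): time.
- current_joint_positions(): joint angles.
- current_qvel(): joint speeds.
- current_tau(): joint torques, N m.
- current_position(): TCP position.
- current_tool_rot(): TCP orientation.
- current_contact_force(): force on the tool from outside, world axes, zero at the start.
- current_torque(): the same for the moment, N m.
- current_gripper_width(): finger opening in m.
- current_finger_force(): force on a finger pad.
Only numpy, scipy, OpenCV 4.12 (cv2) and the standard library are available. Lean on these libraries where they do the work, as an engineer would, in place of code of your own. Each camera call takes 0.05 s, during which the arm holds its last target. There are 200 camera calls.

## Task

Set the marking press for today's job: the one sample on the small plywood job plate beside the bins shows which blank is wanted. Swing the clamp lever fully toward you to free the sliding die, draw the die out by its knob, and see to it that every blank of the sample's shape, whether in the bins or left in the die, lies flat down in a cavity of its own outline, and that every blank of another shape lies flat in the two bins. Only then push the die fully home under the press head and swing the clamp lever all the way over, away from you, to lock it (the die must never be moved out with the lever over), leaving the other things on the trolley alone.

Things in the scene. Friction and masses are not known exactly. Their poses are not given: they have to be found in the camera images.
- press_bed: fixed dark steel bed (8 mm thick, 330 x 250 mm) of a small bench marking press; origin on the trolley top under the centre of the die when the die is drawn fully out. Its +x points away from the robot (within 0.1 rad), along the die's slide, to a low grey press head that covers x = 75 to 233 mm in this frame, y within 125 mm, its top 62 mm (ram cover 68 mm) above the trolley. Guide rails along both sides, 18 mm high
- die (a joint): travel of the sliding steel die, m: 0 = fully home under the head, 0.150 = fully drawn out toward the robot (stop). It slides along the bed's x with about 2 N of friction and stays where it is left. The die is 156 x 226 mm, its upper face 30 mm above the trolley, with three rows (48 mm apart along x) of three cavities (80 mm apart along y): the round ones at y = +80 mm, the square at y = 0, the oblong at y = -80 mm. Home, all cavities are covered by the head
- die_knob (a point): centre of the grip of the die's upright black knob (24 mm thick, from 42 to 62 mm above the trolley, on a 16 mm neck), in front of the die, which it moves along; this point lies 52 mm above the trolley
- clamp_lever (a joint): clamp lever on the right (-y) side of the head: 0 = leaning toward the robot (open, stop), 1.0 rad = leaning away from the robot (locked, stop; about so it is found). It swings in the bed's x-z plane about a pivot 30 mm above the trolley at x = 130, y = -152 mm of the bed, with about 1 N of friction at its ball, and stays where it is left
- clamp_lever_tip (a point): centre of the black ball (26 mm) at the lever's end, 75 mm from the pivot; the rod is 10 mm thick
- twin_bin: fixed low grey steel tray of two bins, 212 x 284 mm outside, 4 mm walls 20 mm high, one divider wall (4 mm, 20 mm high) along its y through the middle parts it into a near and a far bin, each 100 x 276 mm inside; origin under its centre, floor 4 mm above the trolley
- job_plate: fixed plywood plate 70 x 70 x 6 mm beside the bins, between them and the press head: the one sample fixed on it shows the shape wanted today; origin under its centre
- round_sample: fixed aluminium sample of the round blank, a disc 42 mm in diameter, 16 mm thick; on the job plate if it is the one wanted today, else stored on the plywood sample rack at the right; origin at its centre
- square_sample: fixed aluminium sample of the square blank, a square 38 x 38 mm, 16 mm thick; on the job plate if it is the one wanted today, else stored on the plywood sample rack at the right; origin at its centre
- oblong_sample: fixed aluminium sample of the oblong blank, an oblong 24 mm along its own x and 46 mm along its own y, 16 mm thick; on the job plate if it is the one wanted today, else stored on the plywood sample rack at the right; origin at its centre
- round_1: loose aluminium blank, a disc 42 mm in diameter, 16 mm thick, 40 to 80 g, lying flat; origin at its centre. Starts in a bin; may be absent. Seated in a cavity it stands 10 mm proud of the die's face
- round_2: loose aluminium blank, a disc 42 mm in diameter, 16 mm thick, 40 to 80 g, lying flat; origin at its centre. Starts in a bin; may be absent. Seated in a cavity it stands 10 mm proud of the die's face
- round_3: loose aluminium blank, a disc 42 mm in diameter, 16 mm thick, 40 to 80 g, lying flat; origin at its centre. Left over in the die, in one of the cavities of its outline, from the last job. Seated in a cavity it stands 10 mm proud of the die's face
- square_1: loose aluminium blank, a square 38 x 38 mm, 16 mm thick, 40 to 80 g, lying flat; origin at its centre. Starts in a bin; may be absent. Seated in a cavity it stands 10 mm proud of the die's face
- square_2: loose aluminium blank, a square 38 x 38 mm, 16 mm thick, 40 to 80 g, lying flat; origin at its centre. Starts in a bin; may be absent. Seated in a cavity it stands 10 mm proud of the die's face
- square_3: loose aluminium blank, a square 38 x 38 mm, 16 mm thick, 40 to 80 g, lying flat; origin at its centre. Left over in the die, in one of the cavities of its outline, from the last job. Seated in a cavity it stands 10 mm proud of the die's face
- oblong_1: loose aluminium blank, an oblong 24 mm along its own x and 46 mm along its own y, 16 mm thick, 40 to 80 g, lying flat; origin at its centre. Starts in a bin; may be absent. Seated in a cavity it stands 10 mm proud of the die's face
- oblong_2: loose aluminium blank, an oblong 24 mm along its own x and 46 mm along its own y, 16 mm thick, 40 to 80 g, lying flat; origin at its centre. Starts in a bin; may be absent. Seated in a cavity it stands 10 mm proud of the die's face
- oblong_3: loose aluminium blank, an oblong 24 mm along its own x and 46 mm along its own y, 16 mm thick, 40 to 80 g, lying flat; origin at its centre. Left over in the die, in one of the cavities of its outline, from the last job. Seated in a cavity it stands 10 mm proud of the die's face
- round_cavities (a point): centre of the floor of the middle one of three equal round cavities, 45 mm across, 6 mm deep; the other two lie 48 mm nearer (-x) and farther (+x) in this point's frame, whose axes are parallel to the bed's; it moves with the die. A seated blank's centre lies 8 mm above the cavity floor
- square_cavities (a point): centre of the floor of the middle one of three equal square cavities, 41 x 41 mm, 6 mm deep; the other two lie 48 mm nearer (-x) and farther (+x) in this point's frame, whose axes are parallel to the bed's; it moves with the die. A seated blank's centre lies 8 mm above the cavity floor
- oblong_cavities (a point): centre of the floor of the middle one of three equal oblong cavities, 27 mm along the die's x and 49 mm along its y, 6 mm deep; the other two lie 48 mm nearer (-x) and farther (+x) in this point's frame, whose axes are parallel to the bed's; it moves with the die. A seated blank's centre lies 8 mm above the cavity floor
- screw_tin: bystander: open tin of screws, 67 mm across, 38 mm high, loose; origin under its centre

How it is judged:
On the way, in this order (a step that is already met when the one before it is completed fails the run):
1. the clamp lever is freed (below 0.15 rad) with the die still home (value of joint clamp_lever below 0.15 rad and value of joint die below 0.02 m), for 0.1 s.
2. the die is drawn out (over 135 of its 150 mm) (value of joint die above 0.135 m), for 0.2 s.
3. with the die out (over 100 mm), every blank of the sample's shape is seated in a cavity of its outline and all other blanks lie flat in the bins (value of joint die above 0.1 m and ((horizontal distance between round_sample and job_plate below 0.03 m and y of round_1 in the frame of round_cavities between -0.004 and 0.004 m and z of round_1 in the frame of round_cavities between 0 and 0.0105 m and (x of round_1 in the frame of round_cavities between -0.052 and -0.044 m or x of round_1 in the frame of round_cavities between -0.004 and 0.004 m or x of round_1 in the frame of round_cavities between 0.044 and 0.052 m) and y of round_2 in the frame of round_cavities between -0.004 and 0.004 m and z of round_2 in the frame of round_cavities between 0 and 0.0105 m and (x of round_2 in the frame of round_cavities between -0.052 and -0.044 m or x of round_2 in the frame of round_cavities between -0.004 and 0.004 m or x of round_2 in the frame of round_cavities between 0.044 and 0.052 m) and y of round_3 in the frame of round_cavities between -0.004 and 0.004 m and z of round_3 in the frame of round_cavities between 0 and 0.0105 m and (x of round_3 in the frame of round_cavities between -0.052 and -0.044 m or x of round_3 in the frame of round_cavities between -0.004 and 0.004 m or x of round_3 in the frame of round_cavities between 0.044 and 0.052 m)) or (horizontal distance between round_sample and job_plate above 0.03 m and z of round_1 in the frame of twin_bin between 0.0095 and 0.0148 m and horizontal distance between each of round_1, round_2, round_3 and twin_bin below 0.17 m and z of round_2 in the frame of twin_bin between 0.0095 and 0.0148 m and z of round_3 in the frame of twin_bin between 0.0095 and 0.0148 m)) and ((horizontal distance between square_sample and job_plate below 0.03 m and y of square_1 in the frame of square_cavities between -0.004 and 0.004 m and z of square_1 in the frame of square_cavities between 0 and 0.0105 m and (x of square_1 in the frame of square_cavities between -0.052 and -0.044 m or x of square_1 in the frame of square_cavities between -0.004 and 0.004 m or x of square_1 in the frame of square_cavities between 0.044 and 0.052 m) and y of square_2 in the frame of square_cavities between -0.004 and 0.004 m and z of square_2 in the frame of square_cavities between 0 and 0.0105 m and (x of square_2 in the frame of square_cavities between -0.052 and -0.044 m or x of square_2 in the frame of square_cavities between -0.004 and 0.004 m or x of square_2 in the frame of square_cavities between 0.044 and 0.052 m) and y of square_3 in the frame of square_cavities between -0.004 and 0.004 m and z of square_3 in the frame of square_cavities between 0 and 0.0105 m and (x of square_3 in the frame of square_cavities between -0.052 and -0.044 m or x of square_3 in the frame of square_cavities between -0.004 and 0.004 m or x of square_3 in the frame of square_cavities between 0.044 and 0.052 m)) or (horizontal distance between square_sample and job_plate above 0.03 m and z of square_1 in the frame of twin_bin between 0.0095 and 0.0148 m and horizontal distance between each of square_1, square_2, square_3 and twin_bin below 0.17 m and z of square_2 in the frame of twin_bin between 0.0095 and 0.0148 m and z of square_3 in the frame of twin_bin between 0.0095 and 0.0148 m)) and ((horizontal distance between oblong_sample and job_plate below 0.03 m and y of oblong_1 in the frame of oblong_cavities between -0.004 and 0.004 m and z of oblong_1 in the frame of oblong_cavities between 0 and 0.0105 m and (x of oblong_1 in the frame of oblong_cavities between -0.052 and -0.044 m or x of oblong_1 in the frame of oblong_cavities between -0.004 and 0.004 m or x of oblong_1 in the frame of oblong_cavities between 0.044 and 0.052 m) and y of oblong_2 in the frame of oblong_cavities between -0.004 and 0.004 m and z of oblong_2 in the frame of oblong_cavities between 0 and 0.0105 m and (x of oblong_2 in the frame of oblong_cavities between -0.052 and -0.044 m or x of oblong_2 in the frame of oblong_cavities between -0.004 and 0.004 m or x of oblong_2 in the frame of oblong_cavities between 0.044 and 0.052 m) and y of oblong_3 in the frame of oblong_cavities between -0.004 and 0.004 m and z of oblong_3 in the frame of oblong_cavities between 0 and 0.0105 m and (x of oblong_3 in the frame of oblong_cavities between -0.052 and -0.044 m or x of oblong_3 in the frame of oblong_cavities between -0.004 and 0.004 m or x of oblong_3 in the frame of oblong_cavities between 0.044 and 0.052 m)) or (horizontal distance between oblong_sample and job_plate above 0.03 m and z of oblong_1 in the frame of twin_bin between 0.0095 and 0.0148 m and horizontal distance between each of oblong_1, oblong_2, oblong_3 and twin_bin below 0.17 m and z of oblong_2 in the frame of twin_bin between 0.0095 and 0.0148 m and z of oblong_3 in the frame of twin_bin between 0.0095 and 0.0148 m))), for 0.3 s.
4. the die is fully home (within 4 mm) (value of joint die below 0.004 m), for 0.2 s.
5. the clamp lever is over (past 0.9 rad) (value of joint die below 0.004 m and value of joint clamp_lever above 0.9 rad), for 0.2 s.
At the end, for the whole second after the job is handed in: every blank of the shape on the job plate seated in a cavity of its outline (within 4 mm sideways, 2.5 mm in height), every other blank flat on the bins' floor (within 3 mm in height), the die home within 4 mm and the lever past 0.9 rad (all of step 5 and ((horizontal distance between round_sample and job_plate below 0.03 m and y of round_1 in the frame of round_cavities between -0.004 and 0.004 m and z of round_1 in the frame of round_cavities between 0 and 0.0105 m and (x of round_1 in the frame of round_cavities between -0.052 and -0.044 m or x of round_1 in the frame of round_cavities between -0.004 and 0.004 m or x of round_1 in the frame of round_cavities between 0.044 and 0.052 m) and y of round_2 in the frame of round_cavities between -0.004 and 0.004 m and z of round_2 in the frame of round_cavities between 0 and 0.0105 m and (x of round_2 in the frame of round_cavities between -0.052 and -0.044 m or x of round_2 in the frame of round_cavities between -0.004 and 0.004 m or x of round_2 in the frame of round_cavities between 0.044 and 0.052 m) and y of round_3 in the frame of round_cavities between -0.004 and 0.004 m and z of round_3 in the frame of round_cavities between 0 and 0.0105 m and (x of round_3 in the frame of round_cavities between -0.052 and -0.044 m or x of round_3 in the frame of round_cavities between -0.004 and 0.004 m or x of round_3 in the frame of round_cavities between 0.044 and 0.052 m)) or (horizontal distance between round_sample and job_plate above 0.03 m and z of round_1 in the frame of twin_bin between 0.0095 and 0.0148 m and horizontal distance between each of round_1, round_2, round_3 and twin_bin below 0.17 m and z of round_2 in the frame of twin_bin between 0.0095 and 0.0148 m and z of round_3 in the frame of twin_bin between 0.0095 and 0.0148 m)) and ((horizontal distance between square_sample and job_plate below 0.03 m and y of square_1 in the frame of square_cavities between -0.004 and 0.004 m and z of square_1 in the frame of square_cavities between 0 and 0.0105 m and (x of square_1 in the frame of square_cavities between -0.052 and -0.044 m or x of square_1 in the frame of square_cavities between -0.004 and 0.004 m or x of square_1 in the frame of square_cavities between 0.044 and 0.052 m) and y of square_2 in the frame of square_cavities between -0.004 and 0.004 m and z of square_2 in the frame of square_cavities between 0 and 0.0105 m and (x of square_2 in the frame of square_cavities between -0.052 and -0.044 m or x of square_2 in the frame of square_cavities between -0.004 and 0.004 m or x of square_2 in the frame of square_cavities between 0.044 and 0.052 m) and y of square_3 in the frame of square_cavities between -0.004 and 0.004 m and z of square_3 in the frame of square_cavities between 0 and 0.0105 m and (x of square_3 in the frame of square_cavities between -0.052 and -0.044 m or x of square_3 in the frame of square_cavities between -0.004 and 0.004 m or x of square_3 in the frame of square_cavities between 0.044 and 0.052 m)) or (horizontal distance between square_sample and job_plate above 0.03 m and z of square_1 in the frame of twin_bin between 0.0095 and 0.0148 m and horizontal distance between each of square_1, square_2, square_3 and twin_bin below 0.17 m and z of square_2 in the frame of twin_bin between 0.0095 and 0.0148 m and z of square_3 in the frame of twin_bin between 0.0095 and 0.0148 m)) and ((horizontal distance between oblong_sample and job_plate below 0.03 m and y of oblong_1 in the frame of oblong_cavities between -0.004 and 0.004 m and z of oblong_1 in the frame of oblong_cavities between 0 and 0.0105 m and (x of oblong_1 in the frame of oblong_cavities between -0.052 and -0.044 m or x of oblong_1 in the frame of oblong_cavities between -0.004 and 0.004 m or x of oblong_1 in the frame of oblong_cavities between 0.044 and 0.052 m) and y of oblong_2 in the frame of oblong_cavities between -0.004 and 0.004 m and z of oblong_2 in the frame of oblong_cavities between 0 and 0.0105 m and (x of oblong_2 in the frame of oblong_cavities between -0.052 and -0.044 m or x of oblong_2 in the frame of oblong_cavities between -0.004 and 0.004 m or x of oblong_2 in the frame of oblong_cavities between 0.044 and 0.052 m) and y of oblong_3 in the frame of oblong_cavities between -0.004 and 0.004 m and z of oblong_3 in the frame of oblong_cavities between 0 and 0.0105 m and (x of oblong_3 in the frame of oblong_cavities between -0.052 and -0.044 m or x of oblong_3 in the frame of oblong_cavities between -0.004 and 0.004 m or x of oblong_3 in the frame of oblong_cavities between 0.044 and 0.052 m)) or (horizontal distance between oblong_sample and job_plate above 0.03 m and z of oblong_1 in the frame of twin_bin between 0.0095 and 0.0148 m and horizontal distance between each of oblong_1, oblong_2, oblong_3 and twin_bin below 0.17 m and z of oblong_2 in the frame of twin_bin between 0.0095 and 0.0148 m and z of oblong_3 in the frame of twin_bin between 0.0095 and 0.0148 m))); the robot touches nothing.
It fails at once if the clamp lever is over (past 0.6 rad) while the die is more than 20 mm out (value of joint clamp_lever above 0.6 rad and value of joint die above 0.02 m).
It fails at once if the screw tin is shifted by more than 40 mm (distance of screw_tin from where it was at the start of the episode above 0.04 m).
It fails at once if a blank falls off the trolley (height (world z) of any of round_1, round_2, round_3, square_1, square_2, square_3, oblong_1, oblong_2, oblong_3 below -0.05 m).
Of round_1, round_2, square_1, square_2, oblong_1, oblong_2 only 5 to 6 are there at a start; the rules pass over those that are not, and their reading is None.
At some moment in a run one of round_1, round_2, square_1, square_2, oblong_1, oblong_2 may be knocked a few centimetres aside while the robot is not near it.
Once in a run the grip may slacken for a moment while it holds something.
It also fails if it takes over 208 s, if anything falls off the work surface, if the arm or the gripper's body presses on something with over 40 N, if the wrist force passes 120 N, or if a joint passes its speed limit or range.

## Working session

There is one attempt and no reset: what is moved stays moved. The work goes in short steps, each a Python script; the robot and the scene stay as the last script left them, time stands still between calls to the robot, and variables do not carry over. Pictures are saved under pics/ and viewed, at most 14 in all, crops included, and the job is handed in when it is done.

```bash
mkdir -p pics; ls; cat > h.py <<'E'
import numpy as np, cv2
from bench import *
from scipy.spatial.transform import Rotation as R
def cam(n):
    c=imaging.read_camera(n); return c
def cloud(c):
    d=c["depth"];h,w=d.shape;K=np.array(c["K"]);
    v,u=np.mgrid[0:h,0:w]
    xd=(u-K[0,2])/K[0,0]; yd=(v-K[1,2])/K[1,1]
    x,y=xd.copy(),yd.copy()
    for _ in range(8):
        f=1+c["k1"]*(x*x+y*y); x,y=xd/f,yd/f
    P=np.stack([x*d,y*d,d],-1)
    M=cv2.Rodrigues(np.array(c["rvec"],float))[0]
    W=(P-np.array(c["tvec"]).ravel())@M
    W[d<=0]=np.nan
    return W
def save(n,c): cv2.imwrite("pics/"+n+".png",c["frame"][:,:,::-1])
E
python3 - <<'E'
from h import *
for n in ("scene","side"):
    c=cam(n); save(n+"0",c); np.savez(""+n+"0.npz",**{k:np.array(v) for k,v in c.items()})
    print(n,c["k1"],(-cv2.Rodrigues(np.array(c["rvec"],float))[0].T@np.array(c["tvec"]).ravel()).round(3))
print(current_time_s(),current_tool_rot(),current_gripper_width())
E
```

```text
pics
scene 0.05161229863833881 [-0.381  0.486  0.694]
side -0.11865563735988831 [ 0.526 -0.885  0.722]
0.1 [ 9.92338233e-01  1.23548598e-01 -1.55727379e-04 -7.42263748e-04] 0.09134026870608078
```

View pics/scene0.png

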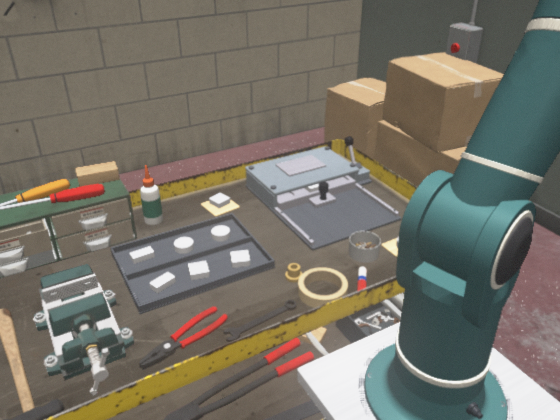

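View pics/side0.png

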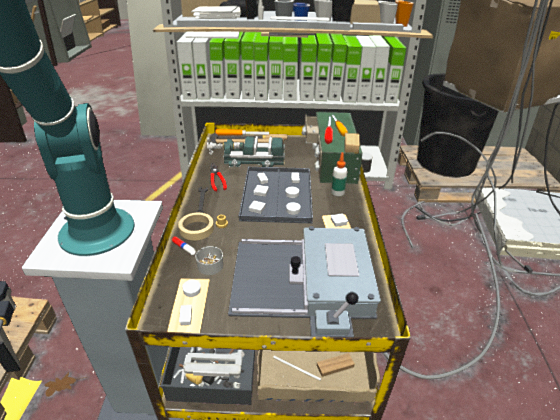

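Square sample on the job plate (scene 220,200; side 340,219). The bins hold 2 oblongs, 2 rounds and 2 squares. The knob is at scene (323,186) and the lever ball at (349,141). Next I'll measure them in 3D.

```bash
python3 - <<'E'
from h import *
for n in ("scene","side"):
    z=dict(np.load(n+"0.npz")); W=cloud(z); f=z["frame"].astype(int); Z=W[...,2]
    print(n,"table z",np.nanmedian(Z[(np.abs(W[...,0]-.5)<.4)&(abs(W[...,1])<.5)]))
    def cl(name,m,minn=25,rect=True):
        k,l=cv2.connectedComponents(m.astype(np.uint8),connectivity=4)
        for i in range(1,k):
            q=l==i
            if q.sum()<minn: continue
            P=W[q]; vv,uu=np.nonzero(q)
            r=cv2.minAreaRect((P[:,:2]*1000).astype(np.float32))
            print(name,q.sum(),"px",uu.mean().round(),vv.mean().round(),"mean",P.mean(0).round(4),"rect",np.round(r[0],1),np.round(r[1],1),round(r[2],1))
    reg=(W[...,0]>.3)&(W[...,0]<1.05)&(abs(W[...,1])<.55)
    white=(f.min(-1)>170)&reg&(Z<.05)
    cl("white",white)
    cl("headtop",reg&(abs(Z-.0625)<.005)&(W[...,1]<.15),300)
    cl("cover",reg&(abs(Z-.068)<.002)&(W[...,1]<.15),100)
    dark=(f.max(-1)<50)&reg&(Z>.035)&(Z<.14)
    cl("dark",dark,15)
E
```

```text
scene table z 0.006328492822868722
white 155 px 339.0 182.0 mean [ 0.5974 -0.2346  0.0285] rect [ 601.  -232.4] [76.5 43.8] 89.6
white 33 px 313.0 186.0 mean [ 0.5944 -0.1516  0.0395] rect [ 594.6 -152. ] [26.4 11.1] 81.7
white 244 px 293.0 195.0 mean [ 0.5969 -0.0968  0.0288] rect [ 600.3 -101.2] [ 48.1 107.5] 2.0
white 72 px 379.0 200.0 mean [ 0.49   -0.2774  0.0181] rect [ 494.7 -277.6] [  9.6 120.2] 89.4
white 139 px 219.0 198.0 mean [0.6845 0.0633 0.0222] rect [686.6  62.6] [37.9 38.7] 18.0
white 41 px 329.0 197.0 mean [ 0.5571 -0.1769  0.0205] rect [ 555.  -178.3] [19.  37.8] 52.2
white 68 px 316.0 200.0 mean [ 0.5609 -0.1409  0.0205] rect [ 562.2 -142.3] [27.7 34.3] 89.9
white 226 px 220.0 208.0 mean [0.6666 0.0709 0.0066] rect [677.2  65.3] [65.4 67.5] 8.0
white 100 px 297.0 227.0 mean [ 0.4835 -0.0396  0.0184] rect [487.4 -43.1] [131.7  15.8] 0.8
white 178 px 220.0 230.0 mean [0.557  0.1175 0.0197] rect [566.9 112.6] [40.  66.4] 64.0
white 192 px 183.0 242.0 mean [0.5542 0.2047 0.0198] rect [562.3 198.7] [40.7 62.3] 44.5
white 90 px 98.0 241.0 mean [0.6409 0.3626 0.0249] rec
[... 3359 characters left out ...]
0.033 ] rect [ 637.  -312.5] [67.7 47.9] 0.5
white 809 px 218.0 363.0 mean [ 0.3692 -0.2681 -0.2101] rect [ 363.3 -232.6] [128.2 131.8] 1.0
white 138 px 296.0 367.0 mean [ 0.5752 -0.2109 -0.3044] rect [ 575.2 -209.1] [ 13.9 151.8] 60.7
headtop 3907 px 338.0 266.0 mean [ 0.6574 -0.1773  0.0623] rect [ 660.1 -161. ] [158.  252.4] 0.5
cover 850 px 341.0 260.0 mean [ 0.6655 -0.1651  0.068 ] rect [ 666.1 -161.2] [ 68. 114.] 0.5
dark 65 px 295.0 263.0 mean [ 0.5579 -0.1676  0.0546] rect [ 559.4 -163.2] [19.2 20.6] 65.6
dark 76 px 351.0 299.0 mean [ 0.6677 -0.3196  0.1032] rect [ 669. -318.] [20.1 16. ] 18.6
dark 18 px 183.0 334.0 mean [ 0.3323 -0.3706  0.0407] rect [ 330.4 -370.8] [ 2.7 24.2] 88.2
```

```bash
cat >> h.py <<'E'
def q(yaw): return (R.from_euler('z',yaw)*R.from_euler('x',np.pi)).as_quat()
def go(x,y,z,yaw):
    robot.goto([x,y,z],q(yaw))
def lin(x,y,z,speed=.15,f=None): return robot.move_linear([x,y,z],speed=speed,force_limit=f)
def st(): print("t",round(current_time_s(),1),"p",np.round(current_position(),4),"F",np.round(current_contact_force(),1),"w",round(current_gripper_width(),4))
E
python3 - <<'E'
from h import *
for yaw in (np.pi/2,-np.pi/2):
    print(yaw,kin.ik([.672,-.314,.2],q(yaw)),kin.ik([.58,-.314,.08],q(yaw)))
print(kin.ik([.41,-.16,.04],q(0)),kin.ik([.56,-.16,.04],q(0)))
grip(.05)
go(.668,-.314,.20,np.pi/2)
c=cam("wrist"); save("w0",c); W=cloud(c); f=c["frame"].astype(int)
m=(f.max(-1)<60)&(W[...,2]>.08)&(W[...,2]<.125)&(abs(W[...,0]-.67)<.05)&(abs(W[...,1]+.314)<.05)
print(m.sum(),W[m].mean(0),W[m].min(0),W[m].max(0))
for n in("scene",):
  z=cam(n);save("s1",z)
st()
E
```

```text
1.5707963267948966 [ 0.64201705  0.6821011  -0.4121962   1.33381874  0.27646122  1.18181864
  0.20761753] [ 0.72015067  0.67503974 -0.39117219  1.65076932  0.31467274  0.87858193
  0.20383169]
-1.5707963267948966 [ 0.272451    0.63987602  0.19187595  1.36634042 -0.12523465  1.1471778
 -2.66284692] [ 0.28848146  0.6368423   0.22051436  1.68375814 -0.17551736  0.84036961
 -2.55703294]
[ 0.47667928  0.42642329 -0.2105066   2.20895246  0.1744783   0.52114138
 -1.43795176] [ 0.38981388  0.60103466 -0.2193518   1.87314688  0.19500578  0.6880413
 -1.51423198]
746 [ 0.67012621 -0.30972994  0.10631728] [ 0.65775086 -0.32313665  0.09691288] [ 0.6828327  -0.29902733  0.11158931]
t 3.1 p [ 0.6672 -0.3156  0.2001] F [ 0.1  0.1 -0.1] w 0.0502
```

View pics/w0.png

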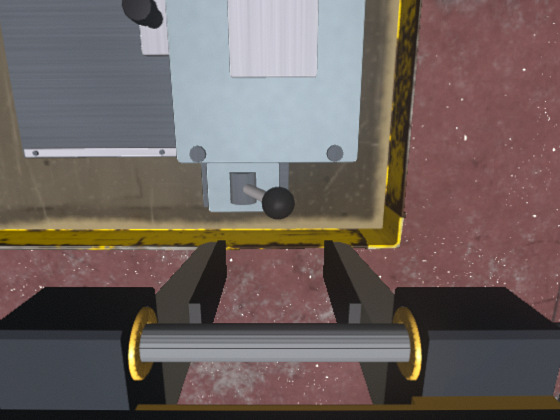

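The ball is at (.670,-.311,.097), as expected. I'll cage it and pull.

```bash
python3 - <<'E'
from h import *
print(lin(.668,-.310,.20), lin(.668,-.310,.081,.15,8)); st()
print(lin(.565,-.310,.081,.10,14)); st()
lin(current_position()[0]+.006,-.310,.081); lin(current_position()[0],-.310,.19)
go(.60,-.25,.26,0.0)
c=cam("wrist"); save("w1",c); W=cloud(c); f=c["frame"].astype(int)
np.savez("w1.npz",**{k:np.array(v) for k,v in c.items()})
m=(f.max(-1)<60)&(W[...,2]>.08)&(W[...,2]<.125)&(abs(W[...,0]-.61)<.08)&(abs(W[...,1]+.314)<.03)
print(m.sum(),W[m].mean(0),W[m].min(0),W[m].max(0))
m=(f.max(-1)<60)&(W[...,2]>.057)&(W[...,2]<.066)&(abs(W[...,0]-.56)<.04)&(abs(W[...,1]+.16)<.04)
print("knob",m.sum(),W[m].mean(0) if m.any() else 0)
st()
E
```

```text
False False
t 4.3 p [ 0.6689 -0.3102  0.0822] F [-0.6  0.2  0.3] w 0.0499
True
t 5.1 p [ 0.5882 -0.3102  0.0821] F [ 4.5  0.6 -1.2] w 0.05
550 [ 0.60255604 -0.31071868  0.10476755] [ 0.58908947 -0.32486823  0.09463098] [ 0.61352806 -0.2994019   0.11038185]
knob 276 [ 0.55862284 -0.16079743  0.06205866]
t 7.6 p [ 0.5997 -0.2501  0.2592] F [-0.3 -0.6 -0.2] w 0.0501
```

View pics/w1.png

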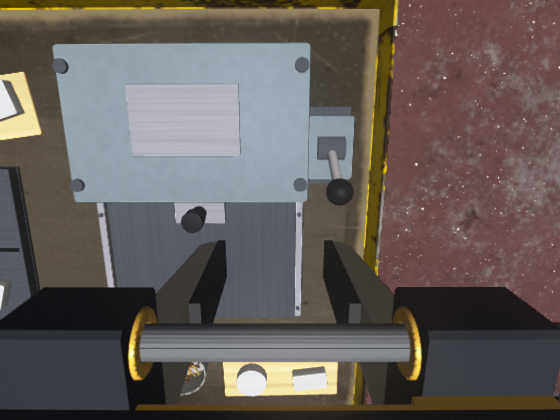

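Lever is at its open stop (ball at 340,191). Next, the knob at (.5586,-.161).

```bash
python3 - <<'E'
from h import *
go(.5586,-.1608,.16,0.0)
grip(.06); lin(.5586,-.1608,.037,.15,8); st()
grip(.015); st()
print(lin(.404,-.1608,.037,.10,20)); st()
grip(.06); lin(current_position()[0],-.1608,.14)
go(.44,-.16,.30,0.0)
c=cam("wrist"); save("w2",c); np.savez("w2.npz",**{k:np.array(v) for k,v in c.items()})
W=cloud(c); f=c["frame"].astype(int)
m=(f.max(-1)<60)&(W[...,2]>.057)&(W[...,2]<.066)&(abs(W[...,0]-.41)<.05)&(abs(W[...,1]+.16)<.04)
print("knob",m.sum(),W[m].mean(0) if m.any() else 0)
m=(f.max(-1)<60)&(W[...,2]>.08)&(W[...,2]<.125)&(abs(W[...,0]-.61)<.08)&(abs(W[...,1]+.314)<.03)
print("ball",m.sum(),W[m].mean(0) if m.any() else 0)
st()
E
```

```text
t 9.6 p [ 0.5593 -0.1609  0.0378] F [-0.   0.4  0. ] w 0.0597
t 10.2 p [ 0.5587 -0.1601  0.0372] F [-0.4  1.9  3.2] w 0.0231
True
t 11.7 p [ 0.4088 -0.1605  0.0372] F [ 2.1 -0.4  1.4] w 0.0235
knob 27 [ 0.41830338 -0.15934254  0.06078443]
ball 653 [ 0.59890791 -0.30883535  0.10445535]
t 13.9 p [ 0.4388 -0.1597  0.298 ] F [-1.3  0.2  0.2] w 0.0598
```

View pics/w2.png

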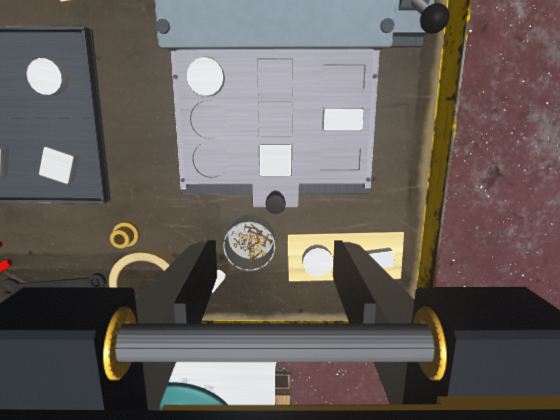

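Die out: round_3 is in the far row (205,77), oblong_3 in the middle row (343,119) and square_3 in the near row (275,160). Next I'll measure the die and bins on known planes.

```bash
cat >> h.py <<'E'
def plane(c,z):
    d=dict(c); 
    c1=dict(c); c1["depth"]=np.ones(c["depth"].shape); P1=cloud(c1)
    M=cv2.Rodrigues(np.array(c["rvec"],float))[0]; C=-M.T@np.array(c["tvec"]).ravel()
    r=P1-C; return C+r*((z-C[2])/r[...,2])[...,None]
def blobs(c,z,lo,hi,thr=190,box=None):
    "white blobs with top near z; returns list (kind,x,y,yaw of long/side axis,dims)"
    W=cloud(c); P=plane(c,z)[...,:2]; f=c["frame"].astype(int)
    m=(f.min(-1)>thr)&(W[...,2]>lo)&(W[...,2]<hi)
    if box: m&=(P[...,0]>box[0])&(P[...,0]<box[1])&(P[...,1]>box[2])&(P[...,1]<box[3])
    m=cv2.morphologyEx(m.astype(np.uint8),cv2.MORPH_OPEN,np.ones((3,3)))
    out=[]
    cs,_=cv2.findContours(m,cv2.RETR_EXTERNAL,cv2.CHAIN_APPROX_NONE)
    for k in cs:
        if cv2.contourArea(k)<150: continue
        k=k[:,0]; pts=(P[k[:,1],k[:,0]]*1000).astype(np.float32)
        (cx,cy),(a,b),ang=cv2.minAreaRect(pts); A=cv2.contourArea(pts)
        fill=A/(a*b); kind="oblong" if max(a,b)/min(a,b)>1.4 else ("round" if A/(np.pi*cv2.minEnclosingCircle(pts)[1]**2)>.85 else "square")
        if kind=="oblong" and a>b: ang-=90   # angle of the short side (own x)
        if kind=="round": 
            mo=cv2.moments(pts); cx,cy=mo["m10"]/mo["m00"],mo["m01"]/mo["m00"]; ang=0
        if kind=="square": ang=(ang+45)%90-45
        else: ang=(ang+90)%180-90
        out.append((kind,round(cx/1e3,4),round(cy/1e3,4),round(ang,1),round(a,1),round(b,1)))
    return out
def seebins(name=None):
    c=cam("wrist")
    if name: save(name,c)
    return blobs(c,.020,.010,.03,box=(.38,.62,.06,.36))
E
python3 - <<'E'
from h import *
c=dict(np.load("w2.npz"))
print(blobs(c,.040,.034,.046,thr=225))
W=cloud(c);P=plane(c,.030);f=c["frame"].astype(int)
m=(abs(W[...,2]-.030)<.004)&(f.min(-1)>110)&(abs(W[...,0]-.5)<.12)&(abs(W[...,1]+.16)<.16)
m=cv2.morphologyEx(m.astype(np.uint8),cv2.MORPH_OPEN,np.ones((5,5)))
print("die",cv2.minAreaRect((P[m>0][:,:2]*1000).astype(np.float32)), np.nanmedian(W[m>0][:,2]))
go(.41,.20,.33,0.0)
b=seebins("w3")
for x in b: print(x)
st()
E
```

```text
[('oblong', 0.4529, -0.1607, 0.1, 25.4, 36.5), ('oblong', 0.4722, -0.1606, 0.1, 8.3, 35.9), ('oblong', 0.5065, -0.2404, 0.1, 22.7, 44.7), ('round', 0.5536, -0.0801, 0, 39.0, 39.0)]
die ((517.4501953125, -174.806640625), (178.53553771972656, 255.33949279785156), 0.3927483856678009) 0.030354701715516935
('square', 0.4498, 0.1187, -19.3, 37.5, 37.6)
('oblong', 0.456, 0.2835, 19.4, 23.7, 45.2)
('square', 0.4565, 0.2084, -12.9, 37.5, 37.6)
('round', 0.5538, 0.2038, 0, 40.3, 38.7)
('round', 0.5564, 0.1161, 0, 40.0, 40.2)
('oblong', 0.5638, 0.2919, 3.0, 23.5, 45.5)
t 15.3 p [0.4106 0.1986 0.3296] F [ 1.1 -0.  -0.3] w 0.0602
```

View pics/w3.png

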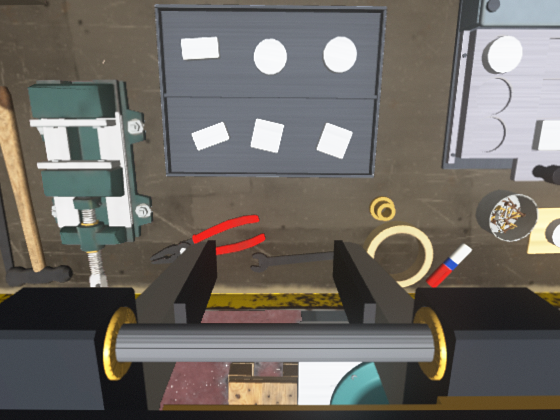

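Measurements agree with the given sizes: die centre (.5061,-.1604), yaw ≈ .004. Pick square 1 into the middle cavity.

```bash
cat >> h.py <<'E'
DC=np.array([.5061,-.1604]); DY=.004
def cav(row,col): # row -1..1 along x; col 1 round,0 square,-1 oblong
    v=np.array([.048*row,.08*col]); return DC+np.array([v[0]-DY*v[1],v[1]+DY*v[0]])
def pick(x,y,yaw,z,wopen,exp):
    go(x,y,z+.09,yaw); grip(wopen); 
    hit=lin(x,y,z,.15,8); robot.wait(.1); grip(exp-.012)
    w=current_gripper_width(); p=current_position(); print("pick hit",hit,"w",round(w,4),"pos",np.round(p,4),"cmd",x,y)
    lin(p[0],p[1],z+.09,.15); print("lifted w",round(current_gripper_width(),4))
    return abs(current_gripper_width()-exp)<.004
def insert(x,y,yaw,zs=.0335):
    go(x,y,.10,yaw); lin(x,y,.046); robot.wait(.15)
    print("w",round(current_gripper_width(),4))
    for dx,dy in [(0,0),(.0015,0),(-.0015,0),(0,.0015),(0,-.0015),(.002,.002),(-.002,-.002),(.002,-.002),(-.002,.002)]:
        hit=lin(x+dx,y+dy,zs,.05,5); st()
        if current_position()[2]<zs+.0025: print("seated at",dx,dy); return True
        lin(x+dx,y+dy,zs+.009,.1)
    return False
E
python3 - <<'E'
from h import *
b=[k for k in seebins() if k[0]=="square"]; b.sort(key=lambda k:k[2]); k=b[0]; print(b)
if pick(k[1],k[2],np.radians(k[3]),.0125,.052,.038):
    x,y=cav(0,0)
    if insert(x,y,DY):
        grip(.052); lin(x,y,.13); go(.41,-.16,.28,0.0); c=cam("wrist"); save("w4",c)
        print(blobs(c,.040,.036,.046,thr=225,box=(.42,.59,-.30,-.03)))
st()
E
```

```text
[('square', 0.4498, 0.1188, -19.5, 37.6, 37.6), ('square', 0.4565, 0.2084, -13.0, 37.4, 37.6)]
pick hit False w 0.0376 pos [0.4503 0.1188 0.0131] cmd 0.4498 0.1188
lifted w 0.0375
w 0.0375
t 20.7 p [ 0.5064 -0.1607  0.0331] F [-0.7 -0.2  3.7] w 0.0375
seated at 0 0
[('square', 0.4586, -0.1609, 0.1, 35.5, 36.5), ('oblong', 0.5063, -0.2404, 0.2, 20.9, 44.7), ('square', 0.5055, -0.1609, 0.1, 34.6, 35.5), ('round', 0.5538, -0.0802, 0, 39.2, 39.4)]
t 22.7 p [ 0.4098 -0.16    0.2784] F [ 0.3 -0.2 -1. ] w 0.0518
```

```bash
cat >> h.py <<'E'
def binplace(x,y,exp,wopen):
    go(x,y,.10,0.0); print("w",round(current_gripper_width(),4))
    if abs(current_gripper_width()-exp)>.004: return False
    lin(x,y,.0135,.12,8); st(); grip(wopen); lin(x,y,.12); return True
E
python3 - <<'E'
from h import *
import sys
go(.41,.20,.33,0.0)
b=[k for k in seebins() if k[0]=="square"]; print(b); k=b[0]
if not pick(k[1],k[2],np.radians(k[3]),.0125,.052,.038): sys.exit()
x,y=cav(1,0)
if not insert(x,y,DY): sys.exit()
grip(.052); lin(x,y,.13)
x,y=cav(1,1)
if not pick(x,y,DY,.0325,.056,.042): sys.exit()
go(.41,.20,.33,0.0); b=seebins(); print(b)
if all(np.hypot(k[1]-.450,k[2]-.118)>.075 for k in b if k[1]<.51): print(binplace(.450,.118,.042,.054))
st()
E
```

```text
[('square', 0.4565, 0.2085, -13.0, 37.5, 37.6)]
pick hit False w 0.0378 pos [0.4569 0.2085 0.013 ] cmd 0.4565 0.2085
lifted w 0.0374
w 0.0375
t 29.7 p [ 0.5542 -0.1606  0.033 ] F [-0.6 -0.7  4.8] w 0.0374
seated at 0 0
pick hit True w 0.0406 pos [ 0.5523 -0.0807  0.0304] cmd 0.5537799999999999 -0.08020799999999999
lifted w 0.0409
[('oblong', 0.456, 0.2837, 19.7, 23.4, 45.3), ('round', 0.5538, 0.2039, 0, 40.3, 38.7), ('round', 0.5564, 0.116, 0, 39.7, 40.4), ('oblong', 0.5638, 0.2919, 3.1, 23.4, 45.4)]
w 0.0408
t 36.7 p [0.4505 0.1184 0.0141] F [0.7 0.9 0. ] w 0.0409
True
t 38.0 p [0.4495 0.1176 0.1194] F [ 0.1 -0.7 -0.4] w 0.0538
```

```bash
python3 - <<'E'
from h import *
import sys
x,y=cav(0,-1)
if not pick(x,y,DY,.034,.060,.046): sys.exit()
go(.41,.20,.33,0.0); b=seebins(); print(b)
if all(np.hypot(k[1]-.455,k[2]-.200)>.07 for k in b if k[1]<.51): print(binplace(.455,.200,.046,.058))
go(.41,.20,.33,0.0); c=cam("wrist"); save("w5",c); print(blobs(c,.020,.010,.03,box=(.38,.62,.06,.36)))
W=cloud(c); 
for k in blobs(c,.020,.010,.03,box=(.38,.62,.06,.36)):
    m=(np.hypot(W[...,0]-k[1],W[...,1]-k[2])<.009); print(k[0],"top z",np.nanmedian(W[m][:,2]).round(4),np.nanstd(W[m][:,2]).round(4))
go(.41,-.16,.28,0.0); c=cam("wrist"); save("w6",c); W=cloud(c)
for k in blobs(c,.040,.036,.046,thr=225,box=(.42,.59,-.30,-.03)):
    m=(np.hypot(W[...,0]-k[1],W[...,1]-k[2])<.009); print(k,"top z",np.nanmedian(W[m][:,2]).round(4),np.nanstd(W[m][:,2]).round(4))
cv2.imwrite("pics/w56.png",cv2.resize(np.hstack([cv2.imread("pics/w5.png")[:300],cv2.imread("pics/w6.png")[:300]]),(800,214)))
st()
E
```

```text
pick hit False w 0.0451 pos [ 0.5068 -0.2407  0.0347] cmd 0.50642 -0.2404
lifted w 0.0452
[('oblong', 0.4561, 0.2836, 19.6, 23.4, 45.4), ('round', 0.4536, 0.1181, 0, 39.9, 40.2), ('round', 0.5538, 0.2039, 0, 40.3, 38.7), ('oblong', 0.5639, 0.2919, 3.1, 23.3, 45.4), ('round', 0.5566, 0.116, 0, 40.3, 39.8)]
w 0.0458
t 45.1 p [0.4545 0.1992 0.0144] F [-0.4  0.6  3.6] w 0.0455
True
[('oblong', 0.4542, 0.1988, 0.0, 22.1, 45.2), ('round', 0.4534, 0.1182, 0, 39.0, 40.0), ('oblong', 0.456, 0.2836, 19.4, 23.7, 45.4), ('round', 0.5537, 0.2038, 0, 39.8, 40.2), ('round', 0.5561, 0.1161, 0, 40.0, 40.2), ('oblong', 0.5638, 0.2919, 3.1, 23.5, 45.5)]
oblong top z 0.0204 0.0009
round top z 0.0205 0.0009
oblong top z 0.0204 0.0009
round top z 0.0201 0.0009
round top z 0.0205 0.0009
oblong top z 0.0205 0.0009
('square', 0.4578, -0.1607, 0.2, 34.6, 36.7) top z 0.0405 0.0008
('square', 0.5055, -0.161, 0.2, 34.7, 36.7) top z 0.0402 0.0008
('square', 0.5535, -0.1604, 0.2, 34.7, 36.4) top z 0.0404 0.0009
t 48.7 p [ 0.4105 -0.1587  0.2802] F [-0.3  0.9 -0.4] w 0.0582
```

View pics/w56.png

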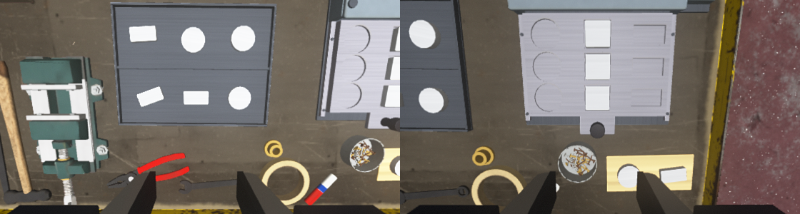

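All three squares are seated, six others lie flat in the bins. Push home and lock.

```bash
python3 - <<'E'
from h import *
go(.4087,-.1605,.14,0.0); grip(.05); print(lin(.4087,-.1605,.037,.12,8)); grip(.015); st()
print(lin(.566,-.1602,.037,.08,20)); st()
grip(.05); lin(current_position()[0],-.1602,.16); 
go(.58,-.25,.26,0.0); c=cam("wrist"); W=cloud(c); f=c["frame"].astype(int)
m=(f.max(-1)<60)&(W[...,2]>.057)&(W[...,2]<.066)&(abs(W[...,0]-.56)<.04)&(abs(W[...,1]+.16)<.04)
print("knob",m.sum(),W[m].mean(0) if m.any() else 0); save("w7",c)
E
```

```text
False
t 51.2 p [ 0.4089 -0.1605  0.0373] F [-1.2  0.2  3.7] w 0.0235
True
t 52.9 p [ 0.5586 -0.16    0.0373] F [-2.  -0.5  5. ] w 0.0234
knob 188 [ 0.55776518 -0.16043817  0.06194746]
```

```bash
python3 - <<'E'
from h import *
go(.600,-.310,.20,np.pi/2); grip(.05); print(lin(.600,-.310,.081,.15,8)); st()
print(lin(.71,-.310,.081,.10,14)); st()
p=current_position(); lin(p[0]-.008,-.310,.081); lin(p[0]-.008,-.310,.2)
go(.62,-.25,.28,0.0); c=cam("wrist"); save("w8",c); W=cloud(c); f=c["frame"].astype(int)
m=(f.max(-1)<60)&(W[...,2]>.08)&(W[...,2]<.125)&(abs(W[...,0]-.65)<.08)&(abs(W[...,1]+.314)<.03)
print("ball",m.sum(),W[m].mean(0),W[m].min(0),W[m].max(0))
m=(f.max(-1)<60)&(W[...,2]>.057)&(W[...,2]<.066)&(abs(W[...,0]-.56)<.04)&(abs(W[...,1]+.16)<.04)
print("knob",m.sum(),W[m].mean(0) if m.any() else 0)
go(.41,.20,.33,0.0); c=cam("wrist"); save("w9",c)
for k in blobs(c,.020,.010,.03,box=(.38,.62,.06,.36)): print(k)
s=cam("scene"); save("s9",s); st()
cv2.imwrite("pics/end.png",cv2.resize(np.hstack([cv2.imread("pics/w8.png"),cv2.imread("pics/s9.png")]),(800,300)))
E
```

```text
False
t 57.6 p [ 0.6008 -0.3099  0.0821] F [ 0.5 -0.3  0.4] w 0.0501
True
t 58.4 p [ 0.6844 -0.3097  0.0798] F [-4.1  0.5  4.2] w 0.05
ball 548 [ 0.67357111 -0.31060341  0.1048177 ] [ 0.66017897 -0.32442825  0.08161196] [ 0.68542054 -0.29917968  0.11008851]
knob 269 [ 0.55921044 -0.16096864  0.06210738]
('oblong', 0.4541, 0.1988, -0.0, 44.1, 22.2)
('round', 0.4534, 0.118, 0, 39.2, 40.2)
('oblong', 0.456, 0.2836, 19.6, 23.6, 45.4)
('round', 0.5302, 0.1887, 0, 39.6, 39.7)
('round', 0.5562, 0.1162, 0, 40.1, 40.3)
('oblong', 0.5638, 0.2919, 2.9, 23.6, 45.5)
t 62.9 p [0.4107 0.1992 0.3298] F [ 0.2 -0.3 -0.6] w 0.05
```

View pics/end.png

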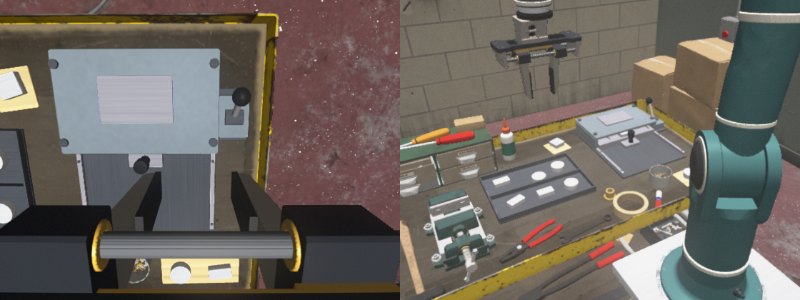

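The lever is over (ball moved 72 mm, the full swing) and the die is home. One round was knocked about 3 cm toward the divider, so I'll check it still lies flat.

```bash
python3 - <<'E'
from h import *
c=cam("wrist"); W=cloud(c); ok=True; n=0
for k in blobs(c,.020,.010,.03,box=(.38,.62,.06,.36)):
    m=(np.hypot(W[...,0]-k[1],W[...,1]-k[2])<.017 if k[0]=="round" else np.hypot(W[...,0]-k[1],W[...,1]-k[2])<.009)
    P=W[m]; A=np.c_[P[:,:2]-[k[1],k[2]],np.ones(len(P))]; s=np.linalg.lstsq(A,P[:,2],rcond=None)[0]
    print(k[:3],"z",s[2].round(4),"tilt",s[:2].round(3)); n+=1; ok&=abs(s[2]-.0203)<.0012 and np.hypot(*s[:2])<.05
print(n,ok)
if ok and n==6: print(ticket.hand_in())
E
```

```text
('oblong', 0.4539, 0.199) z 0.0205 tilt [ 0.009 -0.009]
('oblong', 0.456, 0.2836) z 0.0203 tilt [ 0.014 -0.004]
('round', 0.4535, 0.1177) z 0.0205 tilt [-0.001  0.002]
('round', 0.5303, 0.1886) z 0.0203 tilt [-0.005 -0.001]
('round', 0.5561, 0.1163) z 0.0204 tilt [ 0.007 -0.006]
('oblong', 0.5638, 0.2919) z 0.0205 tilt [-0.013  0.003]
6 True
the job is handed in; nothing more can be done
None
```

The job is handed in at about 63 s of the allowed 208 s (no verdict was returned): all three squares (the sample's shape) are seated in the die, the three rounds and three oblongs lie flat in the bins, and the die is home with the lever locked over.

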